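# Lock the stop screw of a microscope stage stand

## Task

The stop screw on the small stage stand is already set: lock it there. Put the keeper over the screw's bar head, fully home and with its fork around the post, so that the screw cannot turn; then let go of it and swing the lever of the lock nut clockwise (seen from above) until the nut is firmly tight, about 8 N at the handle and never forced (well under 15 N). Leave the keeper on, the screw at its setting, and everything else on the bench undisturbed.

Things in the scene. Friction and masses are not known exactly. Their poses are not given: they have to be found in the camera images.
- stand: white-painted stage stand, fixed to the bench. Origin: on the bench under the axis of its stop screw, which is vertical. Its x axis points from the screw to the post and on to a black 130 x 130 mm stage plate (top 66 mm up, centred 200 mm along x). White base 125 x 110 mm, 30 mm high, from x = -35 to 90 mm.
- screw_seat (a point): centre of the top of the stop screw's round collar (28 mm diameter), 64 mm above the bench, on the screw's axis. On it stands the steel bar head, 40 mm long (this point's x), 8 mm wide, 14 mm tall, its top narrowed to 5 mm. At the start the bar is within 0.03 rad of the stand's x. The screw turns easily (0.05 N m) and the nut drags it round (0.12 N m) unless it is held.
- head_end (a point): on the bar head, 19 mm out from the screw's axis towards the post, 71 mm above the bench. It shows the screw's setting: if it shifts by over 5 mm the setting is lost. The keeper's play lets it shift by 2 to 4 mm, which is all right.
- post_top (a point): top of the steel post, 8 mm diameter, 75 mm from the screw's axis along the stand's x, top 75 mm above the bench. Below 64 mm it is a shoulder of 22 mm diameter, level with the collar, on which the keeper's fork rests.
- keeper_grip (a point): point in the grip rib of the loose aluminium keeper (about 120 g), 44 mm above the keeper's underside and 3 mm from its socket centre along its x. The rib is 12 mm wide (y), 46 mm long (x) and stands from 20 to 58 mm above the underside: take it across its width from above. The keeper lies on the bench right way up, its axes level: x points along its arm to the fork, z up.
- keeper_foot (a point): centre of the mouth of the keeper's socket, in its flat underside. The socket opens downward: 43 mm long (x), 10.5 mm wide (y), 16 mm deep, in a block 53 x 20.5 mm and 20 mm high. Fully home, this point lies on screw_seat and the underside rests on the collar and on the post's shoulder.
- keeper_fork (a point): middle of the keeper's open fork, 75 mm along its x from the socket centre, 4 mm above the underside. Prongs 14 mm apart, 5 mm wide and 8 mm high, open towards +x from 62 to 92 mm. Home, the post stands between the prongs.
- nut_handle (a point): axis of the upright black handle, 14 mm diameter, at the end of the lock nut's lever, 86 mm above the bench, 80 mm from the screw's axis; grip or push it. It stands from 46 to 102 mm above the bench; the lever is a level 10 mm bar 50 mm up. It starts on the robot's side of the screw, in the quarter towards -y, and swings clockwise seen from above (to -x, then +y), staying where it is left.
- nut (a joint): tightening of the nut after it meets its seat, rad. 0 while it runs freely (1.5 N at the handle), which lasts 0.8 to 1.3 rad, to an angle that differs each time; then it bites at 5 N and stiffens to the dead stop at 0.12 (8.8 N). Over 0.05 is tight (6.6 N).
- post: the steel post itself (see post_top); origin at its foot on the base. The keeper must not press on it with over 20 N (about 19 N at the nut's handle).
- keeper: the keeper; same point and axes as keeper_foot.
- oil: bystander: small amber bottle, 28 mm diameter, 60 mm high; origin under its centre.
- slidebox: bystander: grey slide box with black lid, 77 x 47 x 31 mm; origin under its centre.
- dish: bystander: clear dish, 54 mm diameter, 14 mm high, on the stage plate.
- driver: bystander: screwdriver, 160 mm long, lying on the bench.
- objective: bystander: steel microscope objective, 32 mm diameter, 45 mm high, standing on the bench.
- mouse: bystander: black computer mouse, 105 x 60 x 32 mm.
Mind the look-alikes: they are no part of the job. Of the things shaped like the keeper, the aluminium one is meant.

How it is judged:
By the outcome, as a careful person would: the job done as asked, in the order asked, and still so for the second after the job is handed in, with the robot touching nothing.
It also fails if it takes over 58 s, if anything falls off the work surface, if the arm or the gripper's body presses on something with over 40 N, if the wrist force passes 120 N, or if a joint passes its speed limit or range.

## Robot

A 6-joint arm with a two-finger parallel gripper is mounted at the origin on the work surface. World frame = base frame: x ahead of the robot, y to its left, z up, the work surface at z = 0. Lengths are in mm, angles in rad, forces in N, time in s.
With the tool pointing down it reaches from about 350 to 875 mm from the base axis. Payload 4.2 kg.
Tool frame: the origin (TCP) lies at the very end of the fingers, on their centre line; the grasp point (between the pads) lies 19 mm behind it (arm.tcp_to_grasp is the x of the grasp point in the tool frame, in mm); x points along the fingers, z is the direction in which the jaws open and shut, and the axes are right-handed (so a half turn about x gives the same grasp; the last joint's range is limited). The gripper opens to 85 mm and grips with 20 to 120 N. Pads are 22 mm wide; open, the fingers measure 114 mm over their backs; the gripper's body (76 mm by 85 mm) begins 54 mm behind the grasp point. The pads swing forward as they close: fully open they stand 13 mm farther back than shut.
Start: joints at [1.445, 0.385, 0.008, 0, -1.194, -0.259], TCP at [234.575, 579.287, 231.312] pointing down, gripper open.
Joint ranges: [-3.14, 3.14], [-1.21, 2.06], [-1.07, 1.41], [-3.16, 2.05], [-2.99, -0.16], [-3.1, 3.1]. Speed limits (rad/s): [2.79, 2.79, 3.14, 3.14, 3.14, 3.14].

## Interface

Orientations are given as a unit quaternion [x, y, z, w].
In Python, from bench import status, get_image, job, arm gives the robot as it stands.
- The arm moves only by the tool apply_moves, never from a script. Its argument "targets" is text: rows parted by semicolons, each of 5 numbers parted by spaces: the shift along the tool's x, y, z in mm, then the turn about the tool's x in degrees, then the gripper's target within -1 to 1 (shut at 1, half-way at 0, fully open at -1). In form: dx dy dz spin hand; .... A call has 1 to 10 rows; each row is the pose to reach, as a shift and turn from the pose commanded when the call began, along the tool's axes at that moment; what a row does not reach only later rows make up. A row lasts 1/12 s, in which the tool goes at most 41.7 mm and 7.16 degrees, less where a joint would pass 70% of its speed; a pose out of reach is approached as far as the arm can. A call with a gripper value outside its range is refused whole. The fingers move at their own pace and stop on an object; the grip force is fixed at half the most. Time passes only in rows, so rows that repeat a pose let the fingers close. It gives the time, the measured TCP pose, the force and the opening at its end, in the units of the state.
- status.read_state(): the state, without advancing time (a new reading comes with each control period).
- get_image(name): name is "side" or "top" or "wrist"; returns a dict with "img" (420x560x3 uint8, red, green, blue), "mtx" (3x3 intrinsics, pixels), "world_from_camera" (4x4, takes a point from camera to world coordinates). Camera axes: x right, y down, z forward; pixel columns grow to the right and rows downward; lengths in mm; the calibration is good to about 2 mm. The wrist camera is an equidistant fisheye: a pixel r from the principal point sees the ray r / f radians off the axis. A picture is of the moment at which its call begins. There is no depth.
- job.job_done(): hands the job in, once; it reports no verdict.
The state is a dict: "clock": time; "joints": joint angles; "joint_vel": joint speeds; "joint_efforts": joint torques, N m; "position": TCP position; "ee_rot": TCP orientation; "contact_force": force on the tool from outside, world axes, zero at the start; "wrist_torque": the same for the moment, N m; "gripper_width": finger opening in mm.
Only numpy, scipy, OpenCV 4.12 (cv2) and the standard library are available. Lean on these libraries where they do the work, as an engineer would, in place of code of your own. Each camera call takes 0.05 s, during which the arm holds its last target.

## Working session

There is one attempt and no reset: what is moved stays moved. The work goes in short steps, Python scripts to look and compute and a tool call to move; the robot and the scene stay as the last step left them, time stands still between calls to the robot, and variables do not carry over. Pictures are saved under pics/ and viewed, and the job is handed in when it is done.

Besides the shell and the picture viewer there is one more tool, called after "Emit:" as name(argument=value, ...) on one line, values as JSON. apply_moves: Moves the arm, as the interface text tells. Its arguments: {"type":"object","properties":{"targets":{"type":"string"}},"required":["targets"]}

```bash
ls; mkdir -p pics; cat > h.py <<'E'
import numpy as np, cv2
from bench import status, get_image, job, arm
def snap(n,f):
    d=get_image(n); cv2.imwrite(f'pics/{f}.png',d['img'][:,:,::-1]); np.savez(f'pics/{f}.npz',**d); return d
E
python3 - <<'E'
from h import *
for n in ['side','top','wrist']:
    d=snap(n,n+'0'); print(n,d['mtx'].round(1).tolist(),d['world_from_camera'].round(3).tolist())
print(status.read_state(), arm.tcp_to_grasp)
E
```

```text
pics
side [[470.8, 0.0, 290.1], [0.0, 470.8, 209.5], [0.0, 0.0, 1.0]] [[-0.994, -0.076, 0.083, 458.436], [-0.11, 0.497, -0.86, 911.342], [0.024, -0.864, -0.503, 665.447], [0.0, 0.0, 0.0, 1.0]]
top [[471.9, 0.0, 277.5], [0.0, 471.9, 215.3], [0.0, 0.0, 1.0]] [[0.024, -0.993, 0.115, 436.414], [-1.0, -0.021, 0.021, -63.907], [-0.018, -0.115, -0.993, 1172.926], [0.0, 0.0, 0.0, 1.0]]
wrist [[325.2, 0.0, 271.8], [0.0, 325.2, 209.9], [0.0, 0.0, 1.0]] [[-0.376, -0.89, -0.256, 299.59], [-0.927, 0.362, 0.102, 551.918], [0.002, 0.276, -0.961, 373.567], [0.0, 0.0, 0.0, 1.0]]
{'clock': 0.15, 'joints': array([ 1.44462888e+00,  3.85365020e-01,  6.92102704e-03, -3.39620623e-04,
       -1.19396888e+00, -2.58579591e-01]), 'joint_vel': array([ 0.00179498, -0.00161484,  0.00239929,  0.00077899,  0.00060475,
       -0.00047316]), 'joint_efforts': array([-2.51279744e-04, -3.92678368e+01,  1.88582450e+01,  4.18862119e+00,
       -3.42350169e-03,  3.45181952e-06]), 'position': array([234.41410864, 578.90127433, 230.47637206]), 'ee_rot': array([-0.58593525, -0.39478871,  0.58685622, -0.39550163]), 'contact_force': array([-0.32257771, -0.00947964,  0.51673427]), 'wrist_torque': array([-0.07352659, -0.03972293,  0.03028988]), 'gripper_width': 85.41648386563845} -18.700000000000003
```

View pics/side0.png

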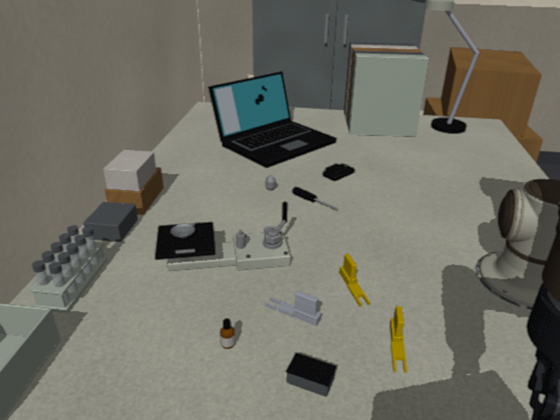

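View pics/top0.png

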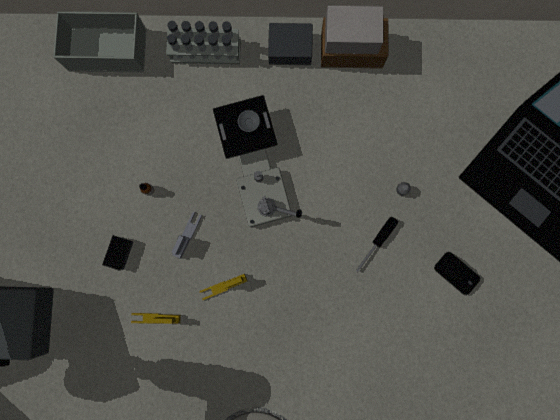

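View pics/wrist0.png

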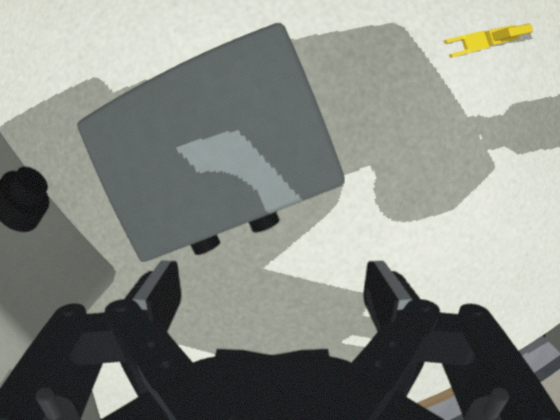

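Three keeper-shaped things show in the top view: a grey aluminium one at (188,234) and yellow ones at (224,287) and (156,319). The aluminium one is meant. The stand's screw is at about (265,206) and its handle at (298,213). Next I'll take close crops.

```bash
python3 - <<'E'
import cv2
a=cv2.imread('pics/top0.png'); b=cv2.imread('pics/side0.png')
cv2.imwrite('pics/c1.png',cv2.resize(a[150:270,160:320],None,fx=5,fy=5,interpolation=cv2.INTER_CUBIC))
cv2.imwrite('pics/c2.png',cv2.resize(b[195:330,220:380],None,fx=4.4,fy=4.4,interpolation=cv2.INTER_CUBIC))
E
```

```text
(no output)
```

View pics/c1.png

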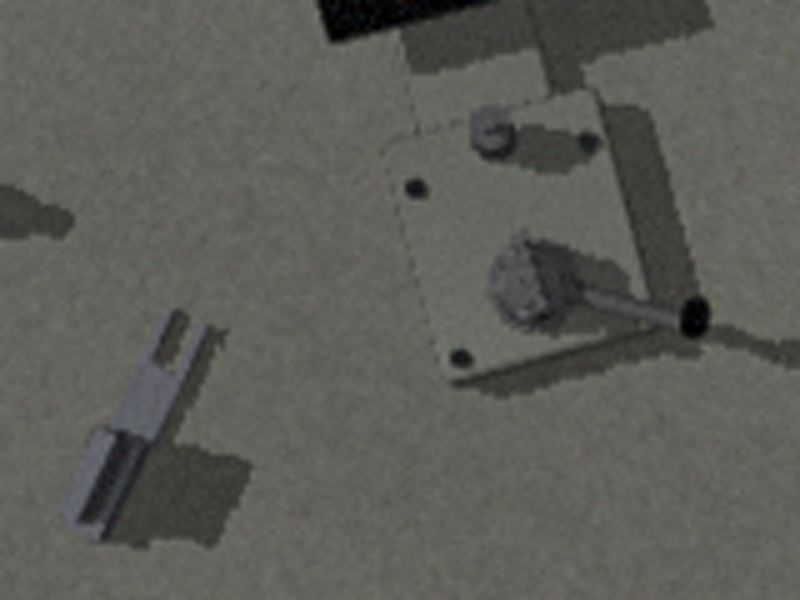

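View pics/c2.png

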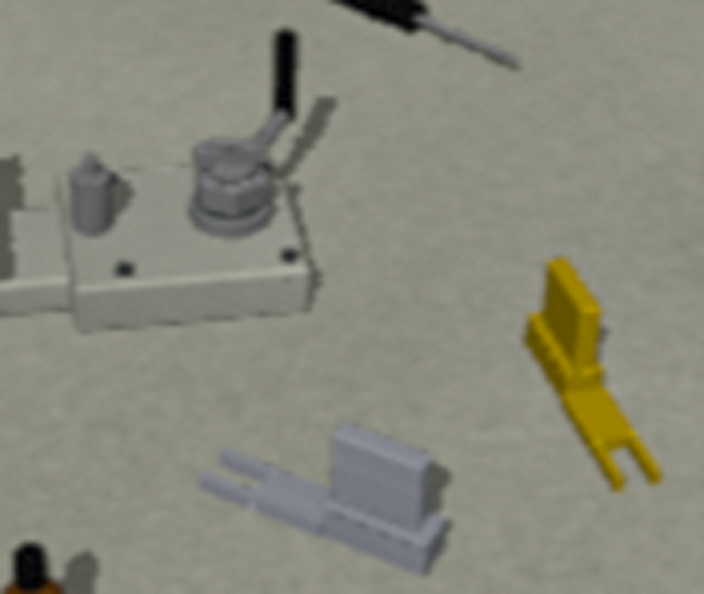

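```bash
cat >> h.py <<'E'
def ray(d,u,v,fish=False):
    K=d['mtx'];T=d['world_from_camera']
    x=(u-K[0,2])/K[0,0];y=(v-K[1,2])/K[1,1]
    if fish:
        r=np.hypot(x,y); s=np.sin(r)/r if r>1e-9 else 1; c=np.array([x*s,y*s,np.cos(r)])
    else: c=np.array([x,y,1.])
    return T[:3,3],T[:3,:3]@c
def atz(d,u,v,z,fish=False):
    o,r=ray(d,u,v,fish); return (o+r*(z-o[2])/r[2])
def proj(d,p,fish=False):
    K=d['mtx'];T=d['world_from_camera']
    c=T[:3,:3].T@(np.asarray(p,float)-T[:3,3])
    if fish:
        n=np.hypot(c[0],c[1]);th=np.arctan2(n,c[2]); c=np.array([c[0]/n*th,c[1]/n*th,1])
    else: c=c/c[2]
    return K[:2,:2]@c[:2]+K[:2,2]
def tri(*obs):
    A=np.zeros((3,3));b=np.zeros(3)
    for d,u,v,f in obs:
        o,r=ray(d,u,v,f);r=r/np.linalg.norm(r);P=np.eye(3)-np.outer(r,r);A+=P;b+=P@o
    return np.linalg.solve(A,b)
from scipy.spatial.transform import Rotation as R
def move(dp_world=None,goal=None):
    """shift in tool axes to reach a goal TCP"""
    s=status.read_state(); M=R.from_quat(s['ee_rot']).as_matrix()
    return M.T@(np.asarray(goal)-s['position'])
E
python3 - <<'E'
from h import *
t=dict(np.load('pics/top0.npz'));s=dict(np.load('pics/side0.npz'))
c=lambda u,v:(160+u/5,150+v/5)
e=lambda u,v:(220+u/4.4,195+v/4.4)
f=lambda n,u,v,z:print(n,atz(t,*c(u,v),z).round(1))
g=lambda n,u,v,z:print(n,'side',atz(s,*e(u,v),z).round(1))
f('fork tips',178,316,8);f('fork tip2',210,326,8);f('rib top far',112,428,58);f('rib top near',75,520,58)
f('screw',520,282,78);f('post',490,128,75);f('handle',695,305,102)
g('handle',286,35,102);g('post',92,157,75);g('screw bar',232,148,78);g('rib top l',345,430,58);g('rib top r',435,462,58)
g('fork tips',225,455,8);g('fork tips',205,480,8)
S=status.read_state();print(R.from_quat(S['ee_rot']).as_matrix().round(3))
E
```

```text
fork tips [571.8 165.    8. ]
fork tip2 [567.2 148.8   8. ]
rib top far [511.8 184.3  58. ]
rib top near [467.8 199.8  58. ]
screw [583.2  -8.8  78. ]
post [656.8   7.6  75. ]
handle [571.1 -90.3 102. ]
handle side [567.7 -83.  102. ]
post side [657.9  14.2  75. ]
screw bar side [586.   -0.7  78. ]
rib top l side [507. 193.  58.]
rib top r side [465.7 208.8  58. ]
fork tips side [565.9 159.9   8. ]
fork tips side [572.6 178.6   8. ]
[[-0.001  0.927 -0.375]
 [-0.002 -0.375 -0.927]
 [-1.     0.     0.002]]
```

Emit:
apply_moves(targets="40 380 260 0 -1;40 380 260 0 -1;40 380 260 0 -1;40 380 260 0 -1;40 380 260 0 -1;40 380 260 0 -1;40 380 260 0 -1;40 380 260 0 -1;40 380 260 0 -1;40 380 260 0 -1")

```text
clock: 0.98
position: [464.7, 231.5, 195.1]
ee_rot: [-0.586, -0.395, 0.586, -0.395]
contact_force: [0.7, 1.2, -0.2]
gripper_width: 85.6
```

```bash
python3 - <<'E'
from h import *
snap('wrist','w1');s=status.read_state();print(s['position'],s['joint_vel'].round(2),s['clock'])
E
```

```text
[466.66469977 226.27544424 194.11982533] [ 0.09 -0.01 -0.01 -0.02 -0.01 -0.17] 1.0333
```

View pics/w1.png

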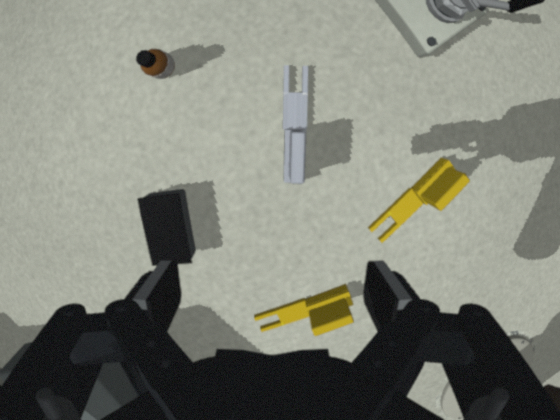

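```bash
python3 - <<'E'
from h import *
d=dict(np.load('pics/w1.npz'))
a=d['img'][:,:,::-1]
cv2.imwrite('pics/w1c.png',cv2.resize(a[55:195,240:360],None,fx=4.2,fy=4.2,interpolation=cv2.INTER_CUBIC))
print(d['world_from_camera'].round(3)); print(proj(d,[466.6,226.3,58],True),proj(d,[488,193,58],True))
for u,v,z in [(287,66,8),(305,66,8),(293,128,58),(293,182,58)]: print(atz(d,u,v,z,True).round(1))
E
```

```text
[[-3.76000e-01 -8.91000e-01 -2.56000e-01  5.29786e+02]
 [-9.27000e-01  3.61000e-01  1.04000e-01  2.04375e+02]
 [-0.00000e+00  2.76000e-01 -9.61000e-01  3.38338e+02]
 [ 0.00000e+00  0.00000e+00  0.00000e+00  1.00000e+00]]
[275.84191829 194.90351019] [302.23850198 158.7560392 ]
[574.5 170.1   8. ]
[568.  153.3   8. ]
[515.8 190.7  58. ]
[471.8 208.   58. ]
```

View pics/w1c.png

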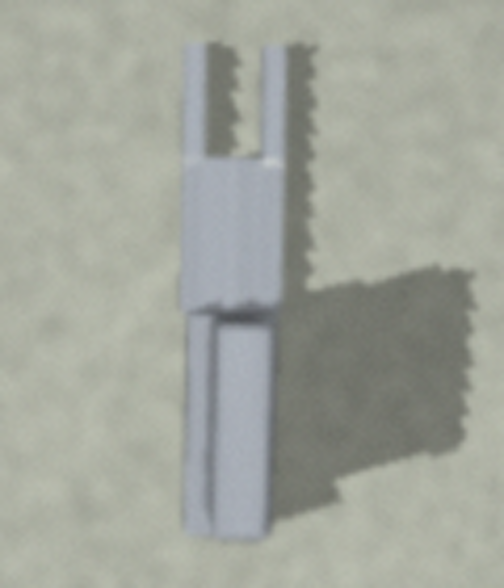

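```bash
python3 - <<'E'
from h import *
d=dict(np.load('pics/w1.npz'))
c=lambda u,v:(240+u/4.2,55+v/4.2)
a=atz(d,*c(245,325),58,True);b=atz(d,*c(240,536),58,True);f=atz(d,*c(235,43),8,True)
print(a,b,f,np.linalg.norm(a-b));m=(a+b)/2
print(m,np.degrees(np.arctan2(*(a-b)[1::-1])),np.degrees(np.arctan2(*(f-m)[1::-1])),np.linalg.norm((f-m)[:2]))
M=R.from_quat(status.read_state()['ee_rot']).as_matrix();print(np.degrees(np.arctan2(M[1,2],M[0,2])))
print(move(goal=[m[0],m[1],140]))
E
```

```text
[510.62321748 187.79997942  58.        ] [469.90268063 204.77215309  58.        ] [571.97544617 161.48017781   8.        ] 44.115947235901146
[490.26294905 196.28606625  58.        ] -22.62619885393277 -23.07184703037073 88.8165640870688
-112.38224662848147
[54.16647761 33.2699422  18.55530395]
```

Emit:
apply_moves(targets="40 33 18.5 0 -1;84 33 18.5 0 -1;84 33 18.5 0 -1;84 33 18.5 0 -1;84 33 18.5 0 -1")

```text
clock: 1.45
position: [487.9, 203.6, 110.9]
ee_rot: [-0.586, -0.395, 0.587, -0.395]
contact_force: [0.6, 1.1, 1.2]
gripper_width: 85.7
```

```bash
python3 - <<'E'
from h import *
snap('wrist','w2');s=status.read_state();print(s['position'],s['joint_vel'].round(2),s['clock'])
E
```

```text
[488.4784725  204.52141223 112.11610637] [ 0.01 -0.03  0.02  0.    0.   -0.  ] 1.5
```

View pics/w2.png

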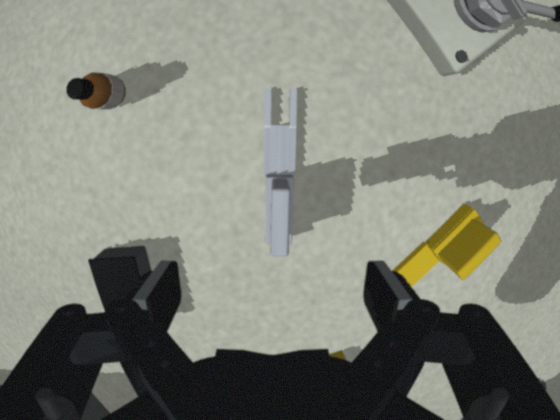

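```bash
python3 - <<'E'
from h import *
d=dict(np.load('pics/w2.npz'))
cv2.imwrite('pics/w2c.png',cv2.resize(d['img'][80:270,230:330,::-1],None,fx=3.1,fy=3.1,interpolation=cv2.INTER_CUBIC))
E
```

```text
(no output)
```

View pics/w2c.png

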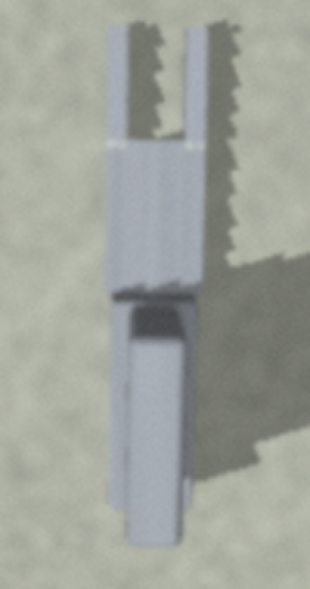

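```bash
python3 - <<'E'
from h import *
d=dict(np.load('pics/w2.npz'))
c=lambda u,v:(230+u/3.1,80+v/3.1)
a=atz(d,*c(158,340),58,True);b=atz(d,*c(154,543),58,True);f=atz(d,*c(157,26),8,True)
m=(a+b)/2
print(np.linalg.norm(a-b),m,np.degrees(np.arctan2(*(a-b)[1::-1])),np.degrees(np.arctan2(*(f-m)[1::-1])),np.linalg.norm((f-m)[:2]))
print(move(goal=[m[0],m[1],25]))
E
```

```text
43.99494200831222 [490.31777724 196.05121624  58.        ] -22.707267982672782 -22.865589892962433 88.52387612937444
[87.1149076   4.7747863   7.24827843]
```

Emit:
apply_moves(targets="20 4.8 7.2 0.4 -1;50 4.8 7.2 0.4 -1;75 4.8 7.2 0.4 -1;87 4.8 7.2 0.4 -1;87 4.8 7.2 0.4 -1;87 4.8 7.2 0.4 -1;87 4.8 7.2 0.4 -1")

```text
clock: 2.08
position: [490.8, 196.9, 26.3]
ee_rot: [0.589, 0.394, -0.586, 0.394]
contact_force: [-0.3, 0.7, 0.2]
gripper_width: 85.4
```

Emit:
apply_moves(targets="0 0 0 0 1;0 0 0 0 1;0 0 0 0 1;0 0 0 0 1;0 0 0 0 1;0 0 0 0 1;0 0 0 0 1;0 0 0 0 1;0 0 0 0 1;0 0 0 0 1")

```text
clock: 2.92
position: [489.6, 195.4, 24.3]
ee_rot: [0.588, 0.393, -0.588, 0.393]
contact_force: [0.1, -1.1, 0.8]
gripper_width: 11.1
```

Emit:
apply_moves(targets="-10 0 0 0 1;-40 0 0 0 1;-80 0 0 0 1;-120 0 0 0 1;-130 20 10 -5 1;-130 50 30 -12 1;-130 80 45 -19 1;-130 111 62 -26 1;-130 111 62 -33 1;-130 111 62 -35 1")

```text
clock: 3.75
position: [569.0, 93.7, 154.3]
ee_rot: [0.442, 0.552, -0.442, 0.552]
contact_force: [0.2, 0.5, -1.8]
gripper_width: 11.2
```

Emit:
apply_moves(targets="0 0 0 0 1;0 0 0 0 1;0 0 0 0 1")

```text
clock: 4.0
position: [568.1, 95.9, 154.5]
ee_rot: [0.442, 0.552, -0.443, 0.551]
contact_force: [0.9, -0.1, -0.1]
gripper_width: 11.4
```

```bash
python3 - <<'E'
from h import *
snap('wrist','w3');s=status.read_state();print(s['position'],s['joint_vel'].round(2),s['clock'],s['contact_force'],s['gripper_width'])
snap('top','t3');snap('side','s3')
E
```

```text
[568.14011781  96.06139718 154.45300993] [ 0.    0.   -0.    0.    0.    0.01] 4.05 [ 0.37787281  0.22219823 -0.40623559] 10.97463315482804
```

View pics/w3.png

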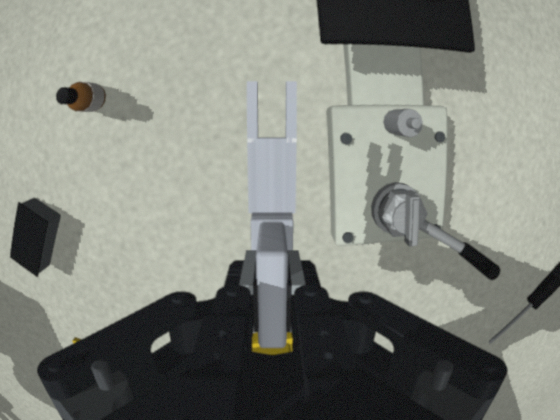

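```bash
python3 - <<'E'
from h import *
d=dict(np.load('pics/w3.npz'))
I=d['img'][:,:,::-1]
cv2.imwrite('pics/w3a.png',cv2.resize(I[90:290,320:510],None,fx=3,fy=3,interpolation=cv2.INTER_CUBIC))
cv2.imwrite('pics/w3b.png',cv2.resize(I[70:260,225:315],None,fx=3.1,fy=3.1,interpolation=cv2.INTER_CUBIC))
E
```

```text
(no output)
```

View pics/w3a.png

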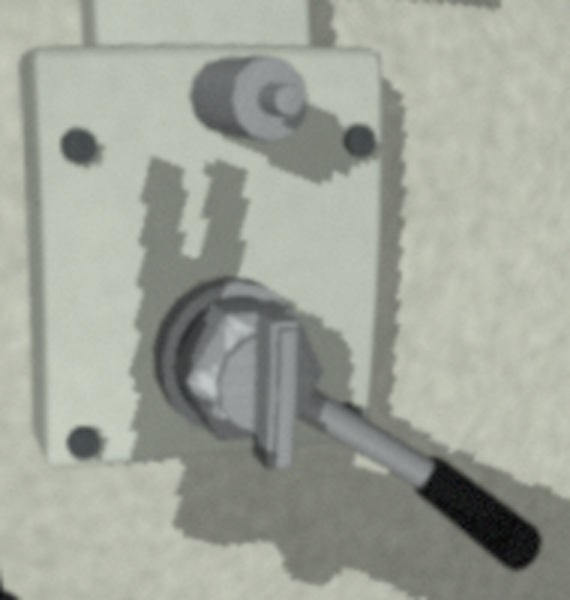

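View pics/w3b.png

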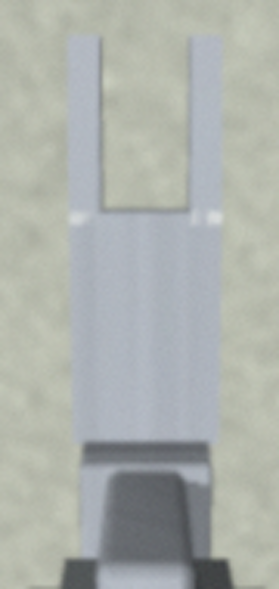

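```bash
python3 - <<'E'
from h import *
d=dict(np.load('pics/w3.npz'))
c=lambda u,v:(320+u/3,90+v/3)
k=lambda u,v:(225+u/3.1,70+v/3.1)
q=lambda u,v,z:atz(d,*c(u,v),z,True)
a=q(287,323,78);b=q(279,464,78);m=(a+b)/2;an=lambda x:np.degrees(np.arctan2(x[1],x[0]))
print('bar',a,b,np.linalg.norm(a-b),m,an(a-b))
p=q(287,97,75);sh=q(268,97,64);h=q(521,548,102)
print('post',p,'shoulder',sh,'handle',h)
print('bar-post',np.linalg.norm((p-m)[:2]),an(p-m),'handle',np.linalg.norm((h-m)[:2]),an(h-m))
# base top corners z=30
for n,u,v in [('tl',35,50),('tr',378,50),('bl',45,462)]: print(n,q(u,v,30))
# keeper fork: z of top = TCPz-24.6+8
s=status.read_state();zu=s['position'][2]-24.6+.0
l=atz(d,*k(84,37),zu+8,True);r=atz(d,*k(206,37),zu+8,True);l2=atz(d,*k(70,212),zu+8,True);r2=atz(d,*k(220,212),zu+8,True)
f=(l+r)/2
print('fork tip',f,'tip spacing(19)',np.linalg.norm(l-r),'slot root',(l2+r2)/2,np.linalg.norm(l2-r2))
t=s['position'];print(t,'tcp->fork',an(f-t),np.linalg.norm((f-t)[:2]))
M=R.from_quat(s['ee_rot']).as_matrix();print('tooly',an(M[:,1]))
E
```

```text
bar [607.40678186  -5.7598479   78.        ] [571.27811368 -16.79228889  78.        ] 37.775592902790905 [589.34244777 -11.2760684   78.        ] 16.980851884774182
post [660.86991121   9.31817443  75.        ] shoulder [660.50104615   9.52716277  64.        ] handle [568.92651283 -89.03829506 102.        ]
bar-post 74.43319732597706 16.062208942399323 handle 80.39760130187854 -104.71061336676064
tl [657.99914072  64.91193064  30.        ]
tr [688.84837416 -37.41697626  30.        ]
bl [542.69961662  31.47240668  30.        ]
fork tip [654.5446041  114.29305493 137.8341296 ] tip spacing(19) 18.992615657003704 slot root [627.35522089 108.27677076 137.8341296 ] 23.675719926890373
[568.20924563  96.16072385 154.4341296 ] tcp->fork 11.860990464746836 88.21890700142568
tooly 12.570576581358518
```

```bash
python3 - <<'E'
from h import *
print(move(goal=[592.4,-10.5,128]))
E
```

```text
[ 26.43178514   0.39455886 109.36942385]
```

Emit:
apply_moves(targets="0 0 30 -4 1;0 0.4 70 -4 1;0 0.4 100 -4 1;0 0.4 109.4 -4 1;15 0.4 109.4 -4 1;26 0.4 109.4 -4 1;26 0.4 109.4 -4 1;26 0.4 109.4 -4 1;26 0.4 109.4 -4 1")

```text
clock: 4.9
position: [592.8, -10.2, 128.6]
ee_rot: [0.422, 0.567, -0.422, 0.567]
contact_force: [-0.4, 0.5, -1.1]
gripper_width: 11.4
```

```bash
python3 - <<'E'
from h import *
d=snap('wrist','w4');s=status.read_state();print(s['position'],s['joint_vel'].round(2),s['clock'],s['contact_force'],s['gripper_width'])
M=R.from_quat(s['ee_rot']).as_matrix();print('tooly',np.degrees(np.arctan2(M[1,1],M[0,1])))
snap('top','t4');e=snap('side','s4')
cv2.imwrite('pics/s4c.png',cv2.resize(e['img'][130:290,180:330,::-1],None,fx=3.7,fy=3.7,interpolation=cv2.INTER_CUBIC))
E
```

```text
[593.02220125 -10.20737805 128.8804958 ] [-0.   -0.01  0.   -0.    0.    0.  ] 4.95 [-0.85496953 -0.19369249 -0.40662661] 11.27995351058972
tooly 16.62854725327464
```

View pics/w4.png

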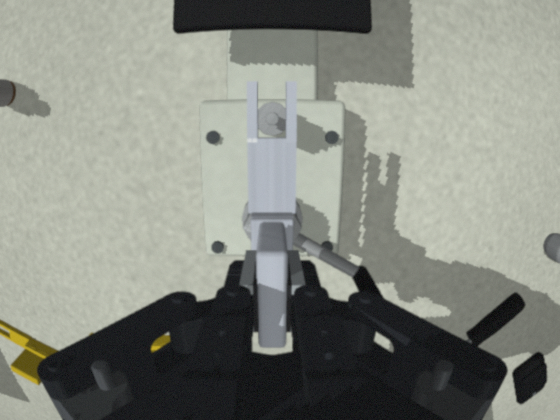

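View pics/s4c.png

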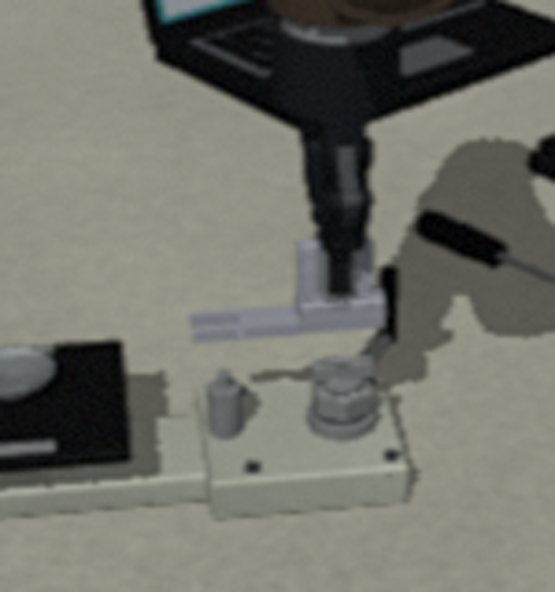

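```bash
python3 - <<'E'
from h import *
d=dict(np.load('pics/w4.npz'))
cv2.imwrite('pics/w4c.png',cv2.resize(d['img'][70:270,190:360,::-1],None,fx=3,fy=3,interpolation=cv2.INTER_CUBIC))
E
```

```text
(no output)
```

View pics/w4c.png

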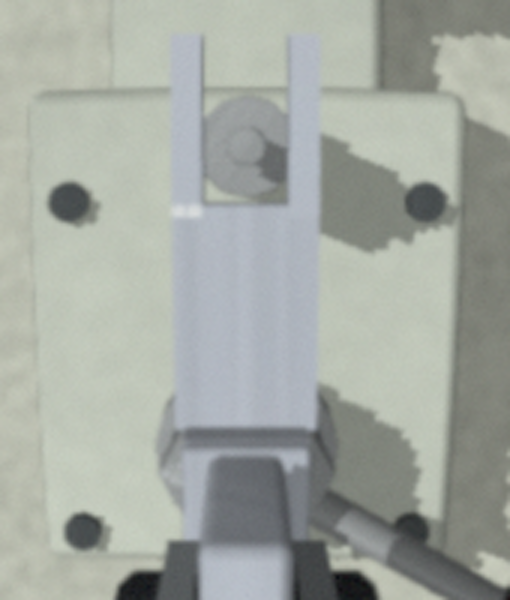

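```bash
python3 - <<'E'
from h import *
d=dict(np.load('pics/w4.npz'));s=status.read_state()
c=lambda u,v:(190+u/3,70+v/3)
q=lambda u,v,z:atz(d,*c(u,v),z,True)
M=R.from_quat(s['ee_rot']).as_matrix();zu=s['position'][2]-24.6
for n,p in [('post',q(244,146,75)),('sh',q(246,146,64)),('tip',(q(187,35,zu+8)+q(303,35,zu+8))/2),('root',(q(173,208,zu+8)+q(320,208,zu+8))/2),('blmid',(q(50,552,30)+q(443,552,30))/2),('tlmid',(q(32,93,30)+q(463,93,30))/2),('collar',(q(160,440,64)+q(337,440,64))/2)]:
  print(n,(M.T@(p-s['position']))[1:].round(2))
E
```

```text
post [69.99  0.3 ]
sh [69.99  0.7 ]
tip [88.29  0.54]
root [59.92  0.77]
blmid [-37.37   0.85]
tlmid [84.46  1.1 ]
collar [5.41 1.26]
```

Emit:
apply_moves(targets="5 -1 0.1 0 1;12 -1 0.1 0 1;20 -1 0.1 0 1;25 -1 0.1 0 1;27 -1 0.1 0 1;29 -1 0.1 0 1;31 -1 0.1 0 1")

```text
clock: 5.63
position: [591.8, -11.4, 97.0]
ee_rot: [0.423, 0.567, -0.423, 0.567]
contact_force: [-0.0, 0.7, -0.3]
gripper_width: 11.1
```

```bash
python3 - <<'E'
from h import *
e=snap('side','s5');s=status.read_state();print(s['position'],s['contact_force'],s['wrist_torque'],s['gripper_width'],s['clock'])
cv2.imwrite('pics/s5c.png',cv2.resize(e['img'][150:270,220:330,::-1],None,fx=4.8,fy=4.8,interpolation=cv2.INTER_CUBIC))
E
```

```text
[591.55650253 -11.37982755  96.67263516] [ 0.09614501  0.37637409 -1.11979165] [0.03053983 0.12465358 0.05693263] 11.114775504341646 5.6833
```

View pics/s5c.png

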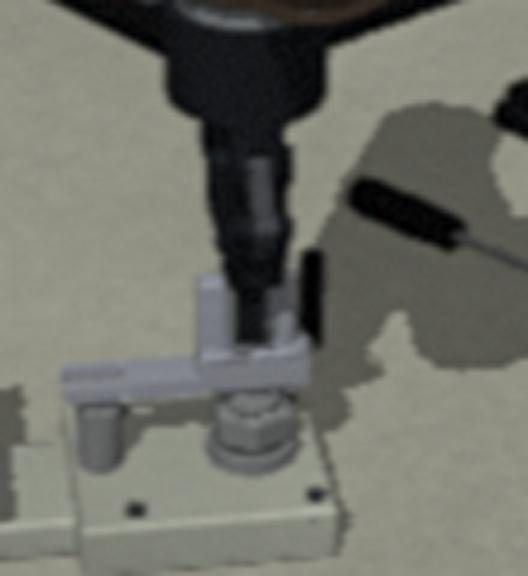

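Emit:
apply_moves(targets="2 0 0 0 1;4 0 0 0 1;6 0 0 0 1;7 0 0 0 1;8 0 0 0 1;8 0 0 0 1")

```text
clock: 6.18
position: [591.5, -11.3, 89.0]
ee_rot: [0.423, 0.567, -0.423, 0.567]
contact_force: [-0.6, 0.6, -1.2]
gripper_width: 11.1
```

Emit:
apply_moves(targets="0.5 0 0 0 1;1 0 0 0 1;1.2 0 0 0 1;1.2 0 0 0 1")

```text
clock: 6.52
position: [591.8, -11.3, 88.3]
ee_rot: [0.423, 0.567, -0.423, 0.567]
contact_force: [-0.5, 0.8, -0.1]
gripper_width: 11.2
```

```bash
python3 - <<'E'
from h import *
e=snap('side','s6');d=snap('wrist','w6');s=status.read_state();print(s['position'],s['contact_force'],s['wrist_torque'],s['gripper_width'],s['clock'])
cv2.imwrite('pics/s6c.png',cv2.resize(e['img'][150:270,220:330,::-1],None,fx=4.8,fy=4.8,interpolation=cv2.INTER_CUBIC))
cv2.imwrite('pics/w6c.png',cv2.resize(d['img'][70:270,190:360,::-1],None,fx=3,fy=3,interpolation=cv2.INTER_CUBIC))
E
```

```text
[591.82049416 -11.31924218  88.30971209] [-0.33261299  0.13178038 -0.26671659] [0.02527105 0.04694405 0.02778837] 10.767042350503967 6.6167
```

View pics/s6c.png

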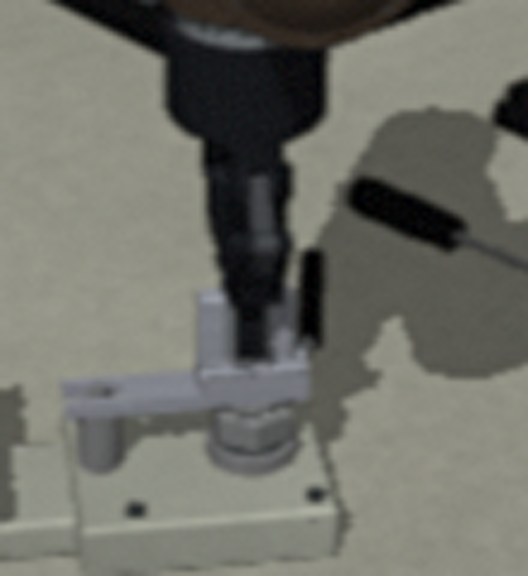

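View pics/w6c.png

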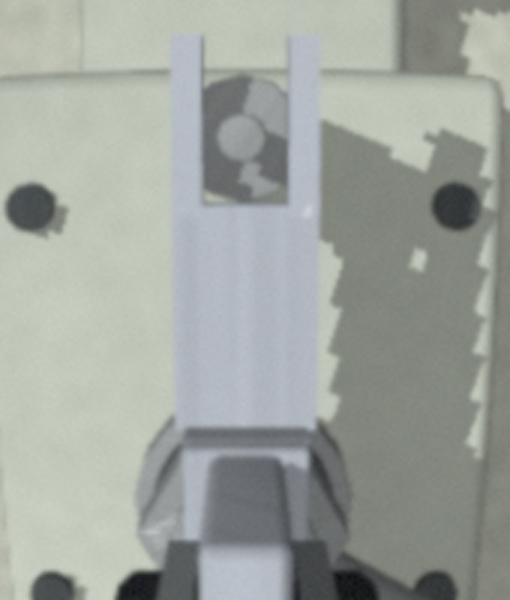

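Post is inside the fork, no force yet. Lowering a bit more to feel the seat.

Emit:
apply_moves(targets="0.5 0 0 0 1;1 0 0 0 1;1 0 0 0 1;1 0 0 0 1")

```text
clock: 6.95
position: [591.9, -11.3, 88.2]
ee_rot: [0.423, 0.567, -0.423, 0.567]
contact_force: [-2.8, 0.1, 5.6]
gripper_width: 11.2
```

Emit:
apply_moves(targets="-0.7 0 0 0 1;-0.7 0 0 0 0;-0.7 0 0 0 0;-0.7 0 0 0 0;-0.7 0 0 0 0;-0.7 0 0 0 0;-0.7 0 0 0 0")

```text
clock: 7.53
position: [591.7, -11.4, 87.6]
ee_rot: [0.423, 0.567, -0.423, 0.567]
contact_force: [1.1, 0.1, -0.5]
gripper_width: 42.9
```

Emit:
apply_moves(targets="-20 0 0 0 0;-50 0 0 0 0;-90 0 0 0 0;-120 0 0 0 0;-120 0 0 0 0;-120 0 0 0 0;-120 0 0 0 0")

```text
clock: 8.12
position: [591.0, -11.3, 207.1]
ee_rot: [0.423, 0.567, -0.423, 0.566]
contact_force: [0.0, 0.4, 0.1]
gripper_width: 42.5
```

```bash
python3 - <<'E'
from h import *
e=snap('side','s7');d=snap('wrist','w7');s=status.read_state();print(s['position'],s['contact_force'],s['gripper_width'],s['clock'])
cv2.imwrite('pics/s7c.png',cv2.resize(e['img'][150:270,220:330,::-1],None,fx=4.8,fy=4.8,interpolation=cv2.INTER_CUBIC))
E
```

```text
[590.69548986 -11.45591473 206.03161443] [-0.14755449 -0.33969172 -0.44931442] 42.618909587916654 8.2167
```

View pics/s7c.png

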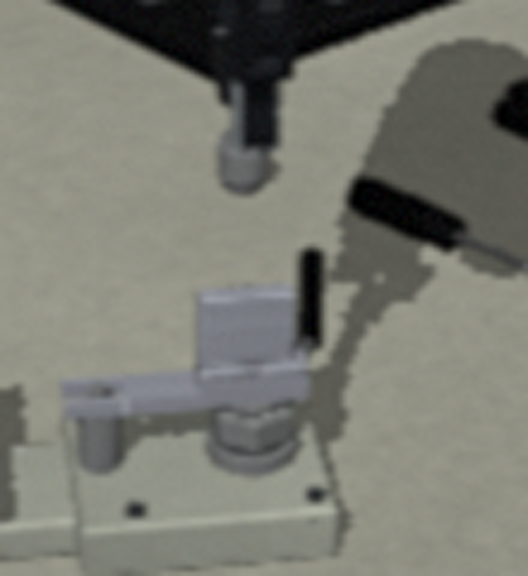

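View pics/w7.png

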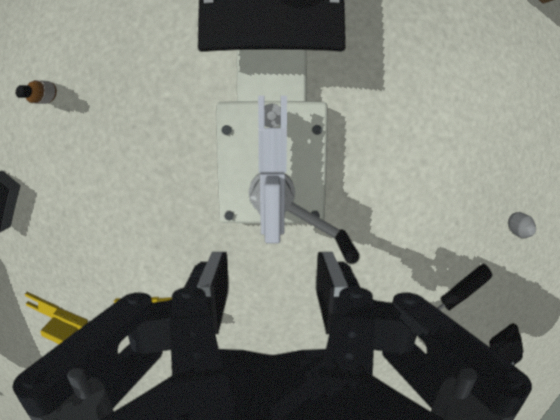

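```bash
python3 - <<'E'
from h import *
d=dict(np.load('pics/w7.npz'))
cv2.imwrite('pics/w7c.png',cv2.resize(d['img'][80:280,200:380,::-1],None,fx=3,fy=3,interpolation=cv2.INTER_CUBIC))
print(move(goal=[569,-89,206]),status.read_state()['joints'])
E
```

```text
[  0.13569355 -42.87427695  68.15833333] [ 2.54274756e-01  3.47250723e-01 -1.14673609e-01 -4.74944460e-04
 -1.11217340e+00  1.60542736e+00]
```

View pics/w7c.png

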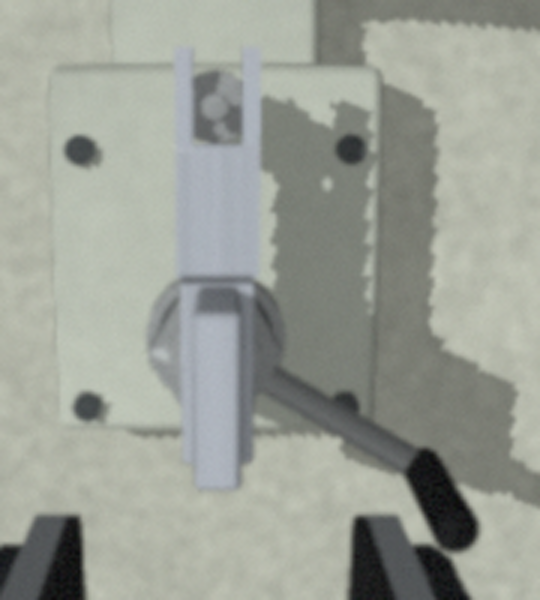

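```bash
python3 - <<'E'
from h import *
d=dict(np.load('pics/w7.npz'))
h=atz(d,352.7,256.7,102,True);c=np.array([588.7,-11.5]);v=h[:2]-c;print(h,np.hypot(*v),np.degrees(np.arctan2(v[1],v[0])))
E
```

```text
[569.35609467 -90.15982359 102.        ] 81.0034228937948 -103.81593595463927
```

Emit:
apply_moves(targets="0 -10 20 -7 0;0 -25 45 -14 0;0 -43 68 -21 0;0 -43 68 -28 0;0 -43 68 -35 0;0 -43 68 -42 0;0 -43 68 -43.4 0;0 -43 68 -43.4 0;0 -43 68 -43.4 0")

```text
clock: 8.97
position: [569.5, -88.7, 206.9]
ee_rot: [0.184, 0.683, -0.184, 0.682]
contact_force: [1.1, -0.0, 0.1]
gripper_width: 42.6
```

```bash
python3 - <<'E'
from h import *
d=snap('wrist','w8');s=status.read_state();print(s['position'],s['joints'],s['gripper_width'],s['clock'])
M=R.from_quat(s['ee_rot']).as_matrix();print('tooly',np.degrees(np.arctan2(M[1,1],M[0,1])))
E
```

```text
[569.64328421 -88.66375413 207.11880987] [ 1.26449132e-01  3.21629474e-01 -1.50190483e-01 -1.90097938e-05
 -1.10022726e+00  2.48891551e+00] 42.34926927965474 9.0167
tooly 59.848883079583764
```

View pics/w8.png

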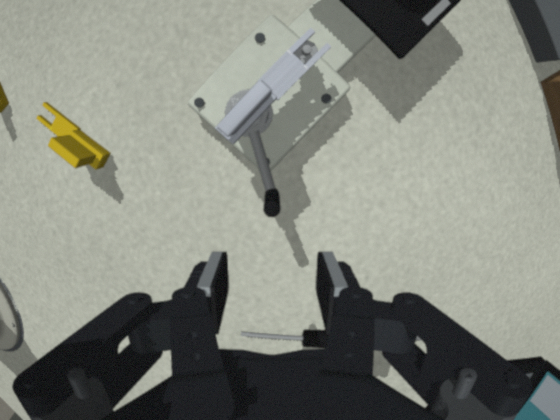

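Emit:
apply_moves(targets="40 0 0 0 0;75 0 0 0 0;95 0 0 0 0;110 0 0 0 0;125 0 0 0 0;137 0 0 0 0;139 0 0 0 0;139 0 0 0 0;139 0 0 0 0")

```text
clock: 9.77
position: [570.4, -88.7, 69.3]
ee_rot: [0.183, 0.683, -0.183, 0.683]
contact_force: [-0.2, 0.4, -0.8]
gripper_width: 42.9
```

```bash
python3 - <<'E'
from h import *
d=snap('wrist','w9');e=snap('side','s9');s=status.read_state();print(s['position'],s['contact_force'],s['gripper_width'],s['clock'])
cv2.imwrite('pics/w9c.png',cv2.hconcat([d['img'][80:360,150:420,::-1],cv2.resize(e['img'][150:270,220:330,::-1],(257,280))]))
E
```

```text
[570.60429677 -88.6820581   69.82872985] [-0.12225332 -0.1934301   0.05552621] 42.59177594447804 9.8667
```

View pics/w9c.png

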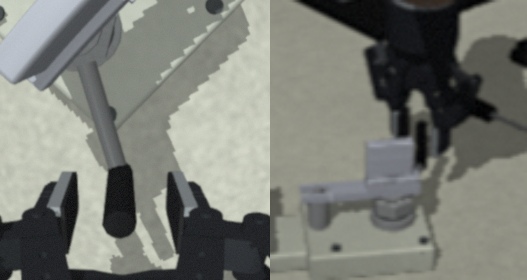

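```bash
cat >> h.py <<'E'
def arc(phis,lead=14.2,C=(588.7,-11.5),Rr=80.,ymax=60,dz=0):
    s=status.read_state(); M=R.from_quat(s['ee_rot']).as_matrix(); y0=np.degrees(np.arctan2(M[1,1],M[0,1]))
    out=[]
    for p in phis:
        a=np.radians(p);yw=min(ymax,p+180)
        yr=np.radians(yw-90); zd=np.array([np.cos(yr),np.sin(yr)])
        g=np.array([C[0]+Rr*np.cos(a),C[1]+Rr*np.sin(a)])-lead*zd
        dl=M.T@np.array([*(g-s['position'][:2]),0])
        out.append(f'0 {dl[1]:.1f} {dl[2]:.1f} {y0-yw:.1f} 0')
    print(';'.join(out))
def fstat():
    s=status.read_state();M=R.from_quat(s['ee_rot']).as_matrix();print('t',s['clock'],'pos',s['position'].round(1),'f tool',(M.T@s['contact_force']).round(2),'mom',s['wrist_torque'].round(2),'yaw',np.degrees(np.arctan2(M[1,1],M[0,1])).round(1),'w',s['gripper_width'].round(1))
    u=M[:2,2]; g=s['position'][:2]+14.2*u-np.array([588.7,-11.5]);print('handle est phi',np.degrees(np.arctan2(g[1],g[0])).round(2),'r',np.hypot(*g).round(1))
E
python3 -c "
from h import *
fstat();arc(np.linspace(-105,-128,10))"
```

```text
Traceback (most recent call last):
  File "h.py", line 42, in fstat
    s=status.read_state();M=R.from_quat(s['ee_rot']).as_matrix();print('t',s['clock'],'pos',s['position'].round(1),'f tool',(M.T@s['contact_force']).round(2),'mom',s['wrist_torque'].round(2),'yaw',np.degrees(np.arctan2(M[1,1],M[0,1])).round(1),'w',s['gripper_width'].round(1))
                                                                                                                                                                                                                                                        ^^^^^^^^^^^^^^^^^^^^^^^^
AttributeError: 'float' object has no attribute 'round'
```

```bash
sed -i "s/s\['gripper_width'\].round(1)/round(s['gripper_width'],1)/" h.py
python3 -c "
from h import *
fstat();arc(np.linspace(-105,-128,10))"
```

```text
t 9.8667 pos [570.6 -88.7  69.8] f tool [-0.06 -0.23 -0.01] mom [-0.01 -0.02  0.02] yaw 60.0 w 42.6
handle est phi -93.94 r 84.5
0 -1.4 -16.4 -0.0 0;0 -2.2 -19.9 -0.0 0;0 -2.9 -23.4 -0.0 0;0 -3.5 -26.9 -0.0 0;0 -3.9 -30.5 -0.0 0;0 -4.1 -34.0 -0.0 0;0 -4.1 -37.6 0.3 0;0 -3.3 -41.1 2.8 0;0 -2.4 -44.6 5.4 0;0 -1.4 -48.1 8.0 0
```

Emit:
apply_moves(targets="1 0 -8 0 0;1 -1.4 -14 0 0;1 -2.2 -19 0 0;1 -3 -23.5 0 0;1 -3.5 -27 0 0;1 -4 -31 0 0;1 -4.1 -35 0 0;1 -3.8 -38.5 1 0;1 -3.3 -41 3 0;1 -2.4 -44.6 5.4 0")

```text
clock: 10.7
position: [530.0, -68.4, 67.9]
ee_rot: [0.216, 0.673, -0.216, 0.673]
contact_force: [1.5, -0.9, 0.2]
gripper_width: 42.9
```

```bash
python3 -c "
from h import *
fstat();d=snap('wrist','w10');arc(np.linspace(-127,-145,10))"
```

```text
t 10.7 pos [530.  -68.4  67.9] f tool [-0.25  0.16  1.74] mom [-0.54 -0.36 -0.04] yaw 54.4 w 42.9
handle est phi -125.87 r 80.5
0 0.9 -0.8 1.3 0;0 1.6 -3.6 3.3 0;0 2.3 -6.3 5.3 0;0 3.1 -9.1 7.3 0;0 4.0 -11.8 9.3 0;0 4.9 -14.4 11.3 0;0 6.0 -17.0 13.3 0;0 7.2 -19.6 15.3 0;0 8.5 -22.2 17.3 0;0 9.8 -24.7 19.3 0
```

View pics/w10.png

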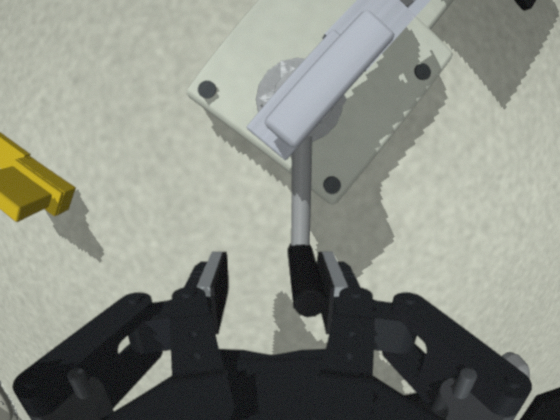

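Handle is in contact with the right pad and moving at 1.7 N free-run. Continuing.

Emit:
apply_moves(targets="0 1 -1 1.3 0;0 1.6 -3.6 3.3 0;0 2.3 -6.3 5.3 0;0 3.1 -9.1 7.3 0;0 4 -11.8 9.3 0;0 4.9 -14.4 11.3 0;0 6 -17 13.3 0;0 7.2 -19.6 15.3 0;0 8.5 -22.2 17.3 0;0 9.8 -24.7 19.3 0")

```text
clock: 11.58
position: [515.2, -46.1, 67.6]
ee_rot: [0.325, 0.628, -0.326, 0.627]
contact_force: [1.3, -1.0, 0.4]
gripper_width: 42.9
```

```bash
python3 -c "
from h import *
fstat();arc(np.linspace(-146,-153,6))"
```

```text
t 11.5833 pos [515.2 -46.1  67.6] f tool [-0.36  0.5   1.58] mom [-0.49 -0.23 -0.01] yaw 35.2 w 42.9
handle est phi -144.7 r 80.0
0 0.3 -1.8 1.2 0;0 0.7 -3.7 2.6 0;0 1.2 -5.7 4.0 0;0 1.7 -7.6 5.4 0;0 2.2 -9.5 6.8 0;0 2.8 -11.4 8.2 0
```

Emit:
apply_moves(targets="0 0.3 -1.8 1.2 0;0 0.6 -3.2 2.2 0;0 0.9 -4.6 3.2 0;0 1.3 -6.2 4.3 0")

```text
clock: 11.92
position: [512.8, -40.4, 67.7]
ee_rot: [0.349, 0.615, -0.349, 0.615]
contact_force: [0.1, -2.6, -0.6]
gripper_width: 42.5
```

```bash
python3 -c "
from h import *
fstat();arc([-150,-151,-152,-153,-154])"
```

```text
t 11.9167 pos [512.8 -40.4  67.7] f tool [ 0.62 -1.22  2.27] mom [-0.52 -0.19 -0.07] yaw 30.9 w 42.5
handle est phi -149.08 r 79.9
0 0.2 -1.3 0.9 0;0 0.4 -2.7 1.9 0;0 0.7 -4.1 2.9 0;0 1.1 -5.4 3.9 0;0 1.4 -6.8 4.9 0
```

Emit:
apply_moves(targets="0 0.2 -1.3 0.9 0;0 0.4 -2.7 1.9 0;0 0.7 -4.1 2.9 0;0 0.7 -4.1 2.9 0")

```text
clock: 12.25
position: [511.3, -36.3, 67.7]
ee_rot: [0.364, 0.606, -0.364, 0.606]
contact_force: [-0.1, -0.5, -0.0]
gripper_width: 42.6
```

```bash
python3 -c "
from h import *
fstat();arc([-153,-154,-155,-156])"
```

```text
t 12.25 pos [511.3 -36.3  67.7] f tool [ 0.01 -0.28  0.4 ] mom [-0.41 -0.06 -0.  ] yaw 28.0 w 42.6
handle est phi -152.14 r 80.0
0 0.2 -1.2 1.0 0;0 0.5 -2.6 2.0 0;0 0.8 -4.0 3.0 0;0 1.1 -5.4 4.0 0
```

Emit:
apply_moves(targets="0 0.2 -1.3 1 0;0 0.5 -2.7 2 0;0 0.8 -4.1 3 0;0 0.8 -4.1 3 0")

```text
clock: 12.58
position: [510.2, -32.3, 67.7]
ee_rot: [0.38, 0.596, -0.38, 0.596]
contact_force: [0.3, -1.4, -0.5]
gripper_width: 42.6
```

```bash
python3 -c "
from h import *
fstat();arc([-156,-157,-158,-159])"
```

```text
t 12.5833 pos [510.2 -32.3  67.7] f tool [ 0.55 -0.31  1.43] mom [-0.36 -0.01 -0.01] yaw 25.0 w 42.6
handle est phi -155.08 r 80.0
0 0.2 -1.3 1.0 0;0 0.5 -2.7 2.0 0;0 0.8 -4.1 3.0 0;0 1.1 -5.4 4.0 0
```

Emit:
apply_moves(targets="0 0.2 -1.3 1 0;0 0.5 -2.7 2 0;0 0.8 -4.1 3 0;0 0.8 -4.1 3 0")

```text
clock: 12.92
position: [509.2, -28.3, 67.7]
ee_rot: [0.395, 0.586, -0.395, 0.586]
contact_force: [0.9, -1.2, 0.6]
gripper_width: 42.9
```

```bash
python3 -c "
from h import *
fstat()"
```

```text
t 12.9167 pos [509.2 -28.3  67.7] f tool [-0.62  0.39  1.41] mom [-0.34 -0.11  0.  ] yaw 22.0 w 42.9
handle est phi -158.02 r 80.0
```

Emit:
apply_moves(targets="0 0.2 -1.3 1 0;0 0.5 -2.7 2 0;0 0.8 -4.1 3 0;0 0.8 -4.1 3 0")

```text
clock: 13.25
position: [508.5, -24.1, 67.7]
ee_rot: [0.411, 0.576, -0.411, 0.576]
contact_force: [0.9, -1.4, -0.3]
gripper_width: 43.1
```

```bash
python3 -c "
from h import *
fstat();arc([-162,-163,-164])"
```

```text
t 13.25 pos [508.5 -24.1  67.7] f tool [0.34 0.37 1.55] mom [-0.31 -0.22  0.04] yaw 19.0 w 43.1
handle est phi -160.98 r 80.0
0 0.2 -1.4 1.0 0;0 0.5 -2.8 2.0 0;0 0.8 -4.2 3.0 0
```

Emit:
apply_moves(targets="0 0.2 -1.4 1 0;0 0.5 -2.8 2 0;0 0.8 -4.2 3 0;0 0.8 -4.2 3 0")

```text
clock: 13.58
position: [507.9, -19.9, 67.8]
ee_rot: [0.426, 0.565, -0.425, 0.565]
contact_force: [0.7, -1.0, -1.7]
gripper_width: 42.9
```

```bash
python3 -c "
from h import *
fstat()"
```

```text
t 13.5833 pos [507.9 -19.9  67.8] f tool [1.66 0.38 1.17] mom [-0.27 -0.23 -0.01] yaw 16.0 w 42.9
handle est phi -163.99 r 80.0
```

Emit:
apply_moves(targets="0 0.2 -1.4 1 0;0 0.5 -2.8 2 0;0 0.8 -4.2 3 0;0 0.8 -4.2 3 0")

```text
clock: 13.92
position: [507.4, -15.7, 67.7]
ee_rot: [0.44, 0.553, -0.44, 0.553]
contact_force: [1.3, -0.8, -1.1]
gripper_width: 42.4
```

```bash
python3 -c "
from h import *
fstat()"
```

```text
t 13.9167 pos [507.4 -15.7  67.7] f tool [1.06 1.09 1.08] mom [-0.3  -0.21  0.02] yaw 13.0 w 42.4
handle est phi -167.01 r 80.1
```

Emit:
apply_moves(targets="0 0.2 -1.4 1 0;0 0.5 -2.8 2 0;0 0.8 -4.2 3 0;0 0.8 -4.2 3 0")

```text
clock: 14.25
position: [507.3, -11.4, 67.8]
ee_rot: [0.454, 0.542, -0.455, 0.542]
contact_force: [0.9, -0.8, -0.9]
gripper_width: 42.5
```

```bash
python3 -c "
from h import *
fstat()"
```

```text
t 14.25 pos [507.3 -11.4  67.8] f tool [0.89 0.79 0.99] mom [-0.28 -0.21  0.02] yaw 10.0 w 42.5
handle est phi -170.02 r 80.2
```

Emit:
apply_moves(targets="0 0.2 -1.4 1 0;0 0.5 -2.8 2 0;0 0.8 -4.2 3 0;0 0.8 -4.2 3 0")

```text
clock: 14.58
position: [507.4, -7.3, 67.8]
ee_rot: [0.468, 0.53, -0.469, 0.53]
contact_force: [1.2, -3.7, -0.5]
gripper_width: 42.8
```

```bash
python3 -c "
from h import *
fstat()"
```

```text
t 14.5833 pos [507.4  -7.3  67.8] f tool [0.53 0.76 3.84] mom [-0.79 -0.35  0.02] yaw 7.0 w 42.8
handle est phi -172.88 r 80.2
```

Emit:
apply_moves(targets="0 0.1 -0.7 0.5 0;0 0.2 -1.4 1 0;0 0.2 -1.4 1 0")

```text
clock: 14.83
position: [507.5, -6.2, 67.8]
ee_rot: [0.473, 0.526, -0.473, 0.526]
contact_force: [1.8, -4.6, -0.8]
gripper_width: 42.5
```

```bash
python3 -c "
from h import *
fstat()"
```

```text
t 14.8333 pos [507.5  -6.2  67.8] f tool [0.78 1.33 4.73] mom [-1.31 -0.53  0.06] yaw 6.0 w 42.5
handle est phi -173.71 r 80.2
```

Emit:
apply_moves(targets="0 0.1 -0.7 0.5 0;0 0.2 -1.4 1 0;0 0.2 -1.4 1 0")

```text
clock: 15.08
position: [507.6, -4.8, 67.8]
ee_rot: [0.477, 0.521, -0.478, 0.522]
contact_force: [2.7, -5.4, -0.6]
gripper_width: 42.8
```

```bash
python3 -c "
from h import *
fstat()"
```

```text
t 15.0833 pos [507.6  -4.8  67.8] f tool [0.65 2.22 5.66] mom [-1.38 -0.6   0.02] yaw 5.0 w 42.8
handle est phi -174.67 r 80.2
```

Emit:
apply_moves(targets="0 0.1 -0.7 0.5 0;0 0.2 -1.4 1 0;0 0.2 -1.4 1 0")

```text
clock: 15.33
position: [507.7, -3.5, 67.8]
ee_rot: [0.482, 0.517, -0.482, 0.517]
contact_force: [2.6, -4.6, -1.4]
gripper_width: 42.4
```

```bash
python3 -c "
from h import *
fstat()"
```

```text
t 15.3333 pos [507.7  -3.5  67.8] f tool [1.45 2.26 4.77] mom [-1.53 -0.69  0.04] yaw 4.0 w 42.4
handle est phi -175.62 r 80.2
```

Emit:
apply_moves(targets="0 0.1 -0.7 0.5 0;0 0.2 -1.4 1 0;0 0.2 -1.4 1 0")

```text
clock: 15.58
position: [507.9, -2.1, 67.8]
ee_rot: [0.486, 0.513, -0.487, 0.513]
contact_force: [2.6, -6.4, -1.7]
gripper_width: 42.9
```

```bash
python3 -c "
from h import *
fstat();snap('wrist','w11')
for i in range(4): snap('wrist','x'); fstat()"
```

```text
t 15.5833 pos [507.9  -2.1  67.8] f tool [1.68 2.25 6.54] mom [-1.65 -0.75  0.06] yaw 3.0 w 42.9
handle est phi -176.58 r 80.2
t 15.6833 pos [507.9  -2.2  67.8] f tool [1.31 1.91 6.07] mom [-1.62 -0.77  0.02] yaw 3.1 w 42.6
handle est phi -176.54 r 80.2
t 15.7333 pos [507.8  -2.2  67.8] f tool [0.81 2.58 5.47] mom [-1.6  -0.77  0.05] yaw 3.1 w 43.1
handle est phi -176.55 r 80.2
t 15.7833 pos [507.8  -2.2  67.8] f tool [1.98 1.56 4.98] mom [-1.58 -0.68  0.  ] yaw 3.1 w 42.6
handle est phi -176.54 r 80.3
t 15.8333 pos [507.8  -2.2  67.8] f tool [2.11 2.94 6.11] mom [-1.6  -0.76  0.03] yaw 3.1 w 42.5
handle est phi -176.54 r 80.3
```

View pics/w11.png

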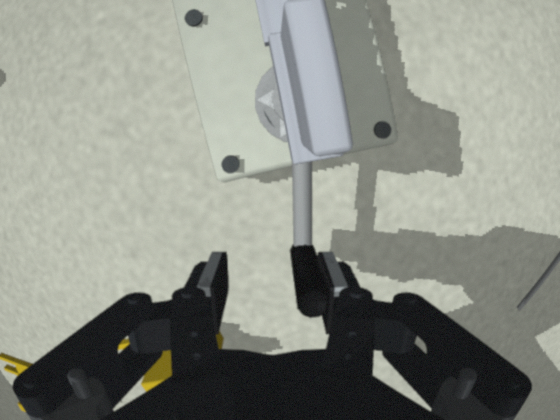

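Emit:
apply_moves(targets="0 0.1 -0.7 0.5 0;0 0.2 -1.4 1 0;0 0.2 -1.4 1 0")

```text
clock: 16.08
position: [508.0, -0.8, 67.8]
ee_rot: [0.491, 0.509, -0.491, 0.509]
contact_force: [2.7, -5.9, -2.4]
gripper_width: 42.7
```

```bash
python3 -c "
from h import *
fstat()"
```

```text
t 16.0833 pos [508.   -0.8  67.8] f tool [2.38 2.51 5.95] mom [-1.75 -0.79  0.02] yaw 2.0 w 42.7
handle est phi -177.51 r 80.3
```

Emit:
apply_moves(targets="0 0.1 -0.7 0.5 0;0 0.2 -1.4 1 0;0 0.2 -1.4 1 0")

```text
clock: 16.33
position: [508.2, 0.5, 67.8]
ee_rot: [0.495, 0.504, -0.496, 0.505]
contact_force: [2.5, -6.2, -2.2]
gripper_width: 42.8
```

```bash
python3 -c "
from h import *
fstat()"
```

```text
t 16.3333 pos [5.082e+02 5.000e-01 6.780e+01] f tool [2.25 2.43 6.28] mom [-1.85 -0.86  0.04] yaw 1.0 w 42.8
handle est phi -178.46 r 80.3
```

Emit:
apply_moves(targets="0 0.1 -0.7 0.5 0;0 0.2 -1.4 1 0;0 0.2 -1.4 1 0")

```text
clock: 16.58
position: [508.4, 1.8, 67.7]
ee_rot: [0.5, 0.5, -0.5, 0.501]
contact_force: [2.4, -6.4, -1.4]
gripper_width: 42.8
```

```bash
python3 -c "
from h import *
fstat()
for i in range(5): snap('wrist','x'); fstat()"
```

```text
t 16.5833 pos [508.4   1.8  67.7] f tool [1.44 2.36 6.44] mom [-1.98 -0.93  0.08] yaw 0.0 w 42.8
handle est phi -179.38 r 80.3
t 16.6333 pos [508.4   1.8  67.7] f tool [1.64 3.47 6.42] mom [-1.99 -0.91  0.05] yaw 0.1 w 42.7
handle est phi -179.38 r 80.3
t 16.6833 pos [508.4   1.8  67.8] f tool [2.09 3.2  7.83] mom [-1.91 -0.94  0.07] yaw 0.1 w 42.6
handle est phi -179.39 r 80.3
t 16.7333 pos [508.4   1.8  67.7] f tool [2.4  3.13 7.01] mom [-1.98 -0.9   0.05] yaw 0.1 w 42.6
handle est phi -179.39 r 80.3
t 16.7833 pos [508.4   1.8  67.7] f tool [3.16 3.59 6.81] mom [-1.87 -0.94  0.07] yaw 0.1 w 42.9
handle est phi -179.37 r 80.3
t 16.8333 pos [508.4   1.8  67.7] f tool [1.51 2.89 7.19] mom [-1.99 -0.88  0.09] yaw 0.1 w 42.9
handle est phi -179.39 r 80.3
```

Emit:
apply_moves(targets="0 0.2 -0.7 0.5 0;0 0.4 -1.4 1 0;0 0.4 -1.4 1 0")

```text
clock: 17.08
position: [508.6, 3.1, 67.7]
ee_rot: [-0.504, -0.496, 0.504, -0.496]
contact_force: [3.7, -7.4, -2.5]
gripper_width: 43.0
```

```bash
python3 -c "
from h import *
fstat()
for i in range(5): snap('wrist','x'); fstat()"
```

```text
t 17.0833 pos [508.6   3.1  67.7] f tool [2.54 3.87 7.32] mom [-2.08 -0.84  0.09] yaw -1.0 w 43.0
handle est phi 179.71 r 80.3
t 17.1333 pos [508.6   3.1  67.7] f tool [1.95 3.21 6.92] mom [-2.11 -0.93  0.08] yaw -0.9 w 42.9
handle est phi 179.71 r 80.3
t 17.1833 pos [508.6   3.1  67.7] f tool [1.49 2.64 7.78] mom [-2.11 -0.9   0.03] yaw -0.9 w 42.9
handle est phi 179.73 r 80.3
t 17.2333 pos [508.6   3.1  67.7] f tool [2.54 3.48 6.27] mom [-2.08 -0.89  0.1 ] yaw -0.9 w 43.1
handle est phi 179.73 r 80.3
t 17.2833 pos [508.6   3.1  67.7] f tool [1.91 3.37 6.83] mom [-2.05 -0.95  0.05] yaw -0.9 w 42.7
handle est phi 179.72 r 80.3
t 17.3333 pos [508.6   3.1  67.7] f tool [2.22 3.06 6.93] mom [-2.12 -0.9   0.12] yaw -0.9 w 42.5
handle est phi 179.73 r 80.3
```

Emit:
apply_moves(targets="0 0.2 -0.7 0.5 0;0 0.4 -1.4 1 0;0 0.4 -1.4 1 0")

```text
clock: 17.58
position: [508.9, 4.4, 67.7]
ee_rot: [-0.508, -0.491, 0.509, -0.492]
contact_force: [2.4, -7.7, -2.1]
gripper_width: 42.8
```

```bash
python3 -c "
from h import *
fstat()
for i in range(5): snap('wrist','x'); fstat()"
```

```text
t 17.5833 pos [508.9   4.4  67.7] f tool [2.16 2.7  7.66] mom [-2.22 -0.85  0.1 ] yaw -2.0 w 42.8
handle est phi 178.81 r 80.3
t 17.6333 pos [508.9   4.3  67.7] f tool [0.75 4.23 7.89] mom [-2.22 -0.78  0.1 ] yaw -1.9 w 42.8
handle est phi 178.83 r 80.3
t 17.6833 pos [508.9   4.3  67.7] f tool [1.81 3.56 7.77] mom [-2.2  -0.86  0.11] yaw -1.9 w 42.9
handle est phi 178.82 r 80.3
t 17.7333 pos [508.9   4.3  67.6] f tool [2.08 3.22 7.9 ] mom [-2.23 -0.8   0.11] yaw -1.9 w 42.6
handle est phi 178.83 r 80.3
t 17.7833 pos [508.9   4.3  67.7] f tool [1.72 2.48 8.09] mom [-2.21 -0.85  0.09] yaw -1.9 w 42.7
handle est phi 178.82 r 80.3
t 17.8333 pos [508.9   4.3  67.7] f tool [2.22 2.8  7.75] mom [-2.23 -0.86  0.01] yaw -1.9 w 42.6
handle est phi 178.84 r 80.3
```

About 7.85 N tangential at the handle, so it is firmly tight. Backing off to centre the handle between the fingers, then up.

Emit:
apply_moves(targets="0 0 2 0 0;0 0 5 0 0;0 0 9 0 0;0 0 13 0 0;0 0 14 0 0;0 0 14 0 0;0 0 14 0 0")

```text
clock: 18.42
position: [508.4, -8.6, 67.8]
ee_rot: [0.509, 0.491, -0.508, 0.491]
contact_force: [-0.4, 0.2, 0.0]
gripper_width: 43.0
```

```bash
python3 -c "
from h import *
fstat();snap('wrist','w12')"
```

```text
t 18.4167 pos [508.4  -8.6  67.8] f tool [-0.02 -0.37 -0.16] mom [ 0.   -0.01  0.03] yaw -2.0 w 43.0
handle est phi -172.07 r 81.6
```

View pics/w12.png

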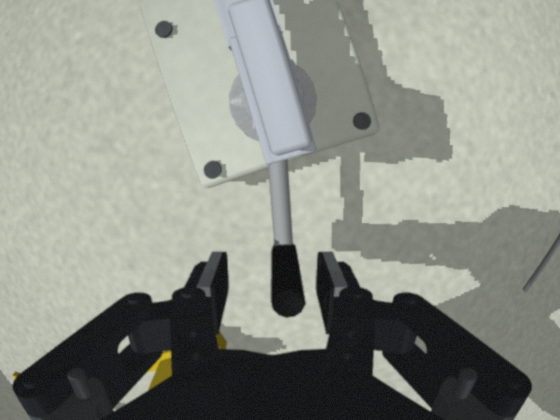

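Handle is free between the pads (288,290). Raising straight up.

Emit:
apply_moves(targets="-15 0 0 0 0;-40 0 0 0 0;-80 0 0 0 0;-120 0 0 0 0;-140 0 0 0 0;-140 -40 0 0 0;-140 -40 0 0 0;-140 -40 0 0 0;-140 -40 0 0 0")

```text
clock: 19.22
position: [468.7, -7.1, 208.2]
ee_rot: [0.509, 0.491, -0.508, 0.492]
contact_force: [0.1, 0.2, -0.0]
gripper_width: 42.9
```

```bash
python3 -c "
from h import *
fstat();d=snap('wrist','w13');e=snap('side','s13');t=snap('top','t13')
cv2.imwrite('pics/s13c.png',cv2.resize(e['img'][150:290,220:360,::-1],None,fx=4.2,fy=4.2,interpolation=cv2.INTER_CUBIC))"
```

```text
t 19.2167 pos [468.7  -7.1 208.2] f tool [ 0.01  0.08 -0.2 ] mom [ 0.02 -0.01 -0.02] yaw -1.9 w 42.9
handle est phi -175.35 r 120.9
```

View pics/w13.png

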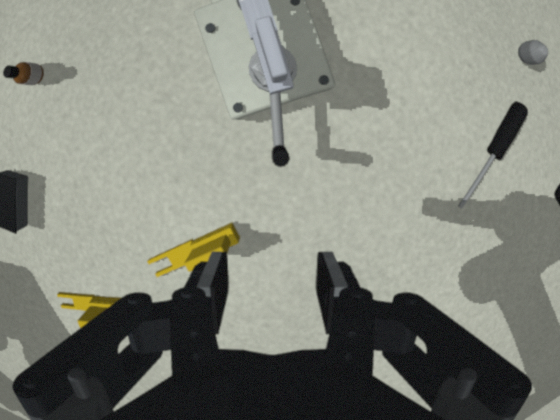

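View pics/s13c.png

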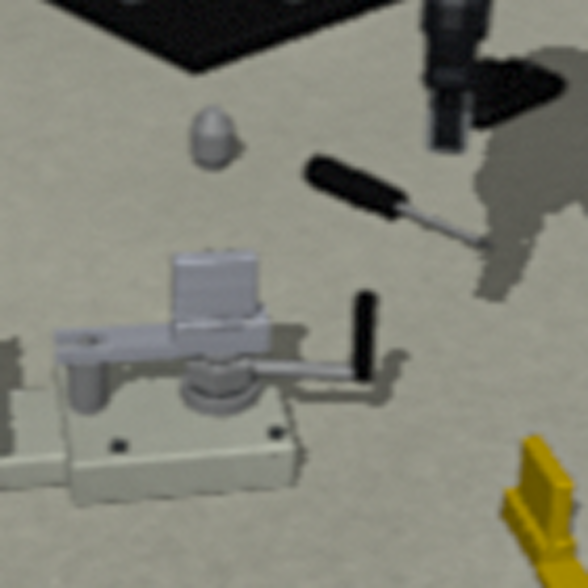

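View pics/t13.png

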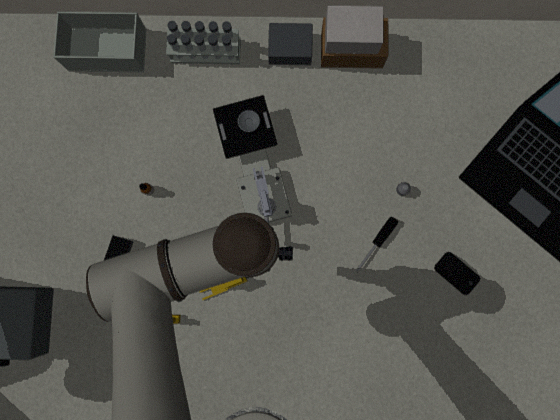

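```bash
python3 -c "
from h import *
d=dict(np.load('pics/w13.npz'));h=atz(d,280.5,155,102,True);v=h[:2]-np.array([588.7,-11.5]);print(h,np.hypot(*v),np.degrees(np.arctan2(v[1],v[0])))
fstat();print(job.job_done())"
```

```text
[510.99259085 -15.88665784 102.        ] 77.8311261873768 -176.7690273962504
t 19.3667 pos [469.2  -7.1 207.6] f tool [-0.42 -0.61 -0.38] mom [-0.01  0.04  0.02] yaw -1.9 w 42.5
handle est phi -175.33 r 120.4
the job is handed in; nothing more can be done
None
```

The job is done and handed in at about 19.4 s.

- **Keeper:** I took the aluminium keeper by its rib and lowered it over the bar head. It seated at about 5.6 N with the post inside the fork, and I then let go and moved clear. The last side view shows it still flat on the collar and shoulder.
- **Lock nut:** I swung the handle clockwise by about 75°. It ran freely at about 1.5 N and bit at about 5 N. I stopped at about 7.9 N tangential, or about 8.7 N in total with friction, before the dead stop.
- **Surroundings:** Afterwards the gripper was backed off and raised, with contact force near zero. In the last pictures the bystanders I could see were in place; the arm partly hid the slide box and one yellow look-alike in the top view.
- **Disagreement:** A last rough picture reading put the handle about 4° short of the angle inferred from the arm (-177° against 179°). The same reading gave a radius of 78 mm against the true 80 mm, so I take it as measurement error. I can't rule out a small spring-back.
- **Not measured:** I did not measure the screw's shift after tightening. I relied on the keeper's limited play for that.

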